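Rock the seesaw gate over and feed the balls down the other chute

TASK

The seesaw gate of the ball-feed rig leans to one chute: using only the fingertips, rock it fully over its pivot so that it leans to the other chute, and after that push the feed stop's red knob fully in, so that all five steel balls run down that other chute into its tray. Push only: do not touch or pick up the balls, and leave the trays and everything else on the bench where they are. Leave the gate over and the feed stop in, and finish once the balls lie still in the tray.

Things in the scene. Friction and masses are not known exactly. Their poses are not given: they have to be found in the camera images.
- rig: ball-feed rig fixed to the bench, aluminium base plate 250 x 200 x 12. Origin on the bench under the middle of the gate's pivot; rig z up, rig x runs away from the robot up the feed track (yaw varies by 0.3 rad either way), rig y to the left as seen from the robot. The left and right chutes run out along rig +y and -y
- track_top (a point): top of the upper end of the feed track, 34 wide, in which the five balls wait; it slopes down at 18 deg towards the gate, from rig x 195 to rig x 14
- catch_plate (a point): middle of the top edge of the fixed upright plate, 70 wide (rig y), 4 thick, that stands in front of the middle of the gate and catches the balls; 175 above the bench, 54 behind the line of the finger tabs; a hood on it leans back over the gate, up to 187 high
- chute_left (a point): lower end of the floor of the left aluminium chute, 45 wide, 18 deg steep, over the left tray
- chute_right (a point): lower end of the floor of the right aluminium chute, 45 wide, 18 deg steep, over the right tray
- gate (a joint): tilt in rad of the orange seesaw gate, a trough 160 long (rig y), 41 wide, on a pivot along rig x 85 above the bench. About +0.30: left end down on its stop, feeding the left chute; about -0.30: right end down, feeding the right one. Top-heavy, so it topples over centre and stays on either stop; pressing a raised tab down takes about 1 N. It may start on either side
- tab_left (a point): top centre of the grey-topped orange finger tab at the left end of the seesaw gate; tab 34 (rig x) x 30 (rig y), nothing under it. From the pivot axis it lies 80 towards rig -x, 68 to the left, 38 above (gate level). Height above the bench 141 with this end up, 101 with it fully down, at rig y +54 and +76: it swings outward going down
- tab_right (a point): top centre of the grey-topped orange finger tab at the right end of the seesaw gate; tab 34 (rig x) x 30 (rig y), nothing under it. From the pivot axis it lies 80 towards rig -x, 68 to the right, 38 above (gate level). Height above the bench 141 with this end up, 101 with it fully down, at rig y -54 and -76: it swings outward going down
- feed_stop (a joint): travel in m of the feed stop, a steel rod across the track with a paddle that hangs in front of the lowest ball. About 0 to 0.004 = shut, as it starts; 0.036 = pushed fully in (towards rig -y), the track free. It slides with about 2 N and stays where it is left. Once let go, the balls come to rest within about 5 s
- stop_knob (a point): middle of the outer face (facing rig +y) of the red round knob on the left end of the feed stop's rod: 26 across, 14 thick, 197 above the bench; shut it lies at rig x 50, rig y 89 and it is pushed by 36 towards rig -y. Free space under it, above it and to its left
- ball1: polished steel bearing ball, 25 across, 64 g; origin at its centre; number 1 from the bottom of the row of five waiting in the feed track
- ball2: polished steel bearing ball, 25 across, 64 g; origin at its centre; number 2 from the bottom of the row of five waiting in the feed track
- ball3: polished steel bearing ball, 25 across, 64 g; origin at its centre; number 3 from the bottom of the row of five waiting in the feed track
- ball4: polished steel bearing ball, 25 across, 64 g; origin at its centre; number 4 from the bottom of the row of five waiting in the feed track
- ball5: polished steel bearing ball, 25 across, 64 g; origin at its centre; number 5 from the bottom of the row of five waiting in the feed track
- tray_left: loose blue open tray, 120 (rig x) x 112 (rig y) x 46 high, wall and floor 4, under the end of the left chute; origin at the middle of its underside, axes parallel to the rig's
- tray_right: loose blue open tray, 120 (rig x) x 112 (rig y) x 46 high, wall and floor 4, under the end of the right chute; origin at the middle of its underside, axes parallel to the rig's
- screwdriver: orange-handled screwdriver, 170 long, lying near the front of the rig; a bystander, to be left alone; origin at the middle of its underside
- spanner: steel open-ended spanner, 150 long, lying near the front of the rig; a bystander, to be left alone; origin at the middle of its underside
- oil_bottle: small amber oil bottle, 36 across, 100 tall, standing behind the left tray; a bystander, to be left alone; origin at the middle of its underside
- ball_jar: clear jar with black lid, 56 across, 65 tall, standing behind the right tray; a bystander, to be left alone; origin at the middle of its underside
- safety_glasses: clear safety glasses, 150 wide, standing open at the back right; a bystander, to be left alone; origin at the middle of its underside
- marker: blue marker pen, 17 thick, 132 long, lying on the right; a bystander, to be left alone; origin at the middle of its underside
- air_cylinder: spare square aluminium air cylinder, 70 x 45 x 45, at the back left; a bystander, to be left alone; origin at the middle of its underside

How it is judged (in metres and radians):
On the way, in this order (a step that is already met when the one before it is completed fails the run):
1. the gate has been rocked fully over to the other side with the feed stop still shut (distance of tab_left from where it was at the start of the episode above 0.02 m and (value of joint gate above 0.25 rad or value of joint gate below -0.25 rad) and value of joint feed_stop below 0.01 m), for 0.2 s.
2. the feed stop is pushed in, the gate still over (distance of tab_left from where it was at the start of the episode above 0.02 m and (value of joint gate above 0.25 rad or value of joint gate below -0.25 rad) and value of joint feed_stop above 0.03 m), for 0.2 s.
At the end, for the whole second after the job is handed in: The gate lies fully over (within 0.05 rad of its stop) on the side opposite to its start, the feed stop is in by more than 30 mm, and all five balls lie still (under 30 mm/s) inside the tray on that side; both trays within 20 mm of where they stood (distance of tab_left from where it was at the start of the episode above 0.02 m and value of joint feed_stop above 0.03 m and ((value of joint gate above 0.25 rad and (x of ball1 in the frame of tray_left between -0.058 and 0.058 m and y of ball1 in the frame of tray_left between -0.054 and 0.054 m and z of ball1 in the frame of tray_left below 0.045 m) and (x of ball2 in the frame of tray_left between -0.058 and 0.058 m and y of ball2 in the frame of tray_left between -0.054 and 0.054 m and z of ball2 in the frame of tray_left below 0.045 m) and (x of ball3 in the frame of tray_left between -0.058 and 0.058 m and y of ball3 in the frame of tray_left between -0.054 and 0.054 m and z of ball3 in the frame of tray_left below 0.045 m) and (x of ball4 in the frame of tray_left between -0.058 and 0.058 m and y of ball4 in the frame of tray_left between -0.054 and 0.054 m and z of ball4 in the frame of tray_left below 0.045 m) and (x of ball5 in the frame of tray_left between -0.058 and 0.058 m and y of ball5 in the frame of tray_left between -0.054 and 0.054 m and z of ball5 in the frame of tray_left below 0.045 m)) or (value of joint gate below -0.25 rad and (x of ball1 in the frame of tray_right between -0.058 and 0.058 m and y of ball1 in the frame of tray_right between -0.054 and 0.054 m and z of ball1 in the frame of tray_right below 0.045 m) and (x of ball2 in the frame of tray_right between -0.058 and 0.058 m and y of ball2 in the frame of tray_right between -0.054 and 0.054 m and z of ball2 in the frame of tray_right below 0.045 m) and (x of ball3 in the frame of tray_right between -0.058 and 0.058 m and y of ball3 in the frame of tray_right between -0.054 and 0.054 m and z of ball3 in the frame of tray_right below 0.045 m) and (x of ball4 in the frame of tray_right between -0.058 and 0.058 m and y of ball4 in the frame of tray_right between -0.054 and 0.054 m and z of ball4 in the frame of tray_right below 0.045 m) and (x of ball5 in the frame of tray_right between -0.058 and 0.058 m and y of ball5 in the frame of tray_right between -0.054 and 0.054 m and z of ball5 in the frame of tray_right below 0.045 m))) and linear speed of each of ball1, ball2, ball3, ball4, ball5 below 0.03 m/s and distance of each of tray_left, tray_right from where it was at the start of the episode below 0.02 m); the robot touches nothing.
It fails at once if the hand touches a ball (contact force between any of the fingers, the arm and ball1 above 0.3 N or contact force between any of the fingers, the arm and ball2 above 0.3 N or contact force between any of the fingers, the arm and ball3 above 0.3 N or contact force between any of the fingers, the arm and ball4 above 0.3 N or contact force between any of the fingers, the arm and ball5 above 0.3 N).
It fails at once if a tray is lifted, tipped or pushed away (distance of any of tray_left, tray_right from where it was at the start of the episode above 0.025 m or angle between any of tray_left, tray_right's own z axis and vertical above 0.2 rad).
It fails at once if another thing on the bench is lifted or moved by more than 20 mm (distance of any of screwdriver, spanner, oil_bottle, ball_jar, safety_glasses, marker, air_cylinder from where it was at the start of the episode above 0.02 m).
It also fails if it takes over 45 s, if anything falls off the work surface, if the arm or the gripper's body presses on something with over 40 N, if the wrist force passes 120 N, or if a joint passes its speed limit or range.

ROBOT

A 6-joint arm with a two-finger parallel gripper is mounted at the origin on the work surface. World frame = base frame: x ahead of the robot, y to its left, z up, the work surface at z = 0. Lengths are in mm, angles in rad, forces in N, time in s.
With the tool pointing down it reaches from about 350 to 875 mm from the base axis. Payload 4.2 kg.
Tool frame: the origin (TCP) lies at the very end of the fingers, on their centre line; the grasp point (between the pads) lies 19 mm behind it; z points along the fingers, y is the direction in which the jaws open and shut (so a half turn about z gives the same grasp; the last joint's range is limited). The gripper opens to 85 mm and grips with 20 to 120 N. Pads are 22 mm wide; open, the fingers measure 114 mm over their backs; the gripper's body (76 mm by 85 mm) begins 54 mm behind the grasp point. The pads swing forward as they close: fully open they stand 13 mm farther back than shut.
Start: joints at [1.581, 0.385, 0.008, 0, -1.194, -0.259], TCP at [153.869, 605.742, 231.312] pointing down, gripper open.
Joint ranges: [-3.14, 3.14], [-1.21, 2.06], [-1.07, 1.41], [-3.16, 2.05], [-2.99, -0.16], [-3.1, 3.1]. Speed limits (rad/s): [2.79, 2.79, 3.14, 3.14, 3.14, 3.14].

INTERFACE

Orientations are given as a rotation vector (axis times angle).
In Python, from cell import sensors, viewer, robot gives the robot as it stands.
- The arm moves only by the tool drive_tool, never from a script. Its argument "rows" is a list of rows, each a list of 5 numbers: the shift along the tool's x, y, z in m, then the turn about the tool's z in rad, then the opening, from 0 (shut) to 1 (fully open). A call has 1 to 10 rows; each row is the pose to reach, as a shift and turn from the pose measured when the call began, along the tool's axes at that moment; what a row does not reach only later rows make up. A row lasts 1/10 s, in which the tool goes at most 50 mm and 8.59 degrees, less where a joint would pass 70% of its speed; a pose out of reach is approached as far as the arm can. A call with a gripper value outside its range is refused whole. The fingers move at their own pace and stop on an object; "force" is the grip in N (left out, the last holds). Time passes only in rows, so rows that repeat a pose let the fingers close. It gives the time, the measured TCP pose, the force and the opening at its end, in the units of the state.
- sensors.read_state(): the state, without advancing time (a new reading comes with each control period).
- viewer.read_camera(name): name is "side" or "top" or "wrist"; returns (picture, depth): 384x512x3 uint8, blue, green, red; 384x512 float32, mm along the optical axis (not along the pixel's ray), 0 where there is no reading.
- viewer.camera_params(name): a dict with "fx", "fy", "cx", "cy" (pixels), "view" (4x4, takes a point from world to camera coordinates); the wrist camera has in their place "T_tool_cam" (4x4, takes a point from camera to tool coordinates, whose origin is the TCP and whose axes are the flange's). Camera axes: x right, y up, looking along -z (the intrinsics and any distortion apply to the point x, -y, -z); pixel columns grow to the right and rows downward; lengths in mm; the calibration is good to about 2 mm. A picture is of the moment at which its call begins: read the wrist's pose just before it. camera_params takes no time and is no camera call.
- robot.sign_off(): hands the job in, once; it reports no verdict.
The state is a dict: "t": time; "joints": joint angles; "qvel": joint speeds; "effort": joint torques, N m; "position": TCP position; "ee_rot": TCP orientation; "force": force on the tool from outside, world axes, zero at the start; "moment": the same for the moment, N m; "finger_gap": finger opening in mm.
Only numpy, scipy, OpenCV 4.12 (cv2) and the standard library are available. Lean on these libraries where they do the work, as an engineer would, in place of code of your own. Each camera call takes 0.05 s, during which the arm holds its last target. There are 200 camera calls.

## Working session

There is one attempt and no reset: what is moved stays moved. The work goes in short steps, Python scripts to look and compute and a tool call to move; the robot and the scene stay as the last step left them, time stands still between calls to the robot, and variables do not carry over. Pictures are saved under pics/ and viewed, about 8 in all and at most 12, crops included, and the job is handed in when it is done.

Besides the shell and the picture viewer there is one more tool, called after "Emit:" by a JSON object that holds its "name" and its "arguments", one argument or row to a line. drive_tool: Moves the arm, as the interface text tells. Its arguments: {"type":"object","properties":{"rows":{"type":"array","items":{"type":"array","items":{"type":"number"}}},"force":{"type":"number"}},"required":["rows"]}

```bash
mkdir -p pics; ls; cat > h.py <<'E'
import numpy as np, cv2
from cell import sensors, viewer, robot
def grab(n):
    p=viewer.camera_params(n); im,d=viewer.read_camera(n); return im,d,p
def pts(d,p):
    v,u=np.indices(d.shape); x=(u-p['cx'])/p['fx']*d; y=-(v-p['cy'])/p['fy']*d
    c=np.stack([x,y,-d,np.ones_like(d)],-1); return (c@np.linalg.inv(p['view']).T)[...,:3]
E
python3 - <<'E'
from h import *
s=sensors.read_state(); print({k:np.round(v,3) for k,v in s.items()})
for n in('top','side'):
    im,d,p=grab(n); cv2.imwrite(f'pics/{n}0.png',im); np.savez(f'{n}0.npz',im=im,d=d,**p)
    print(n,{k:np.round(v,3).tolist() for k,v in p.items()})
E
```

```text
pics
{'t': np.float64(0.0), 'joints': array([ 1.581,  0.386,  0.007, -0.   , -1.194, -0.259]), 'qvel': array([-0.   ,  0.001,  0.   , -0.001, -0.001,  0.001]), 'effort': array([ 0.0000e+00, -3.9229e+01,  1.8840e+01,  4.1860e+00, -5.0000e-03,
       -0.0000e+00]), 'position': array([153.743, 605.19 , 230.228]), 'ee_rot': array([ 3.115, -0.39 , -0.   ]), 'force': array([-0.28 ,  0.402,  0.642]), 'moment': array([-0.011,  0.03 , -0.003]), 'finger_gap': np.float64(85.645)}
top {'fx': 373.884, 'fy': 373.884, 'cx': 260.1, 'cy': 190.905, 'view': [[-0.028, -0.999, 0.022, -36.686], [0.998, -0.027, 0.059, -550.66], [-0.058, 0.023, 0.998, -1111.499], [0.0, 0.0, 0.0, 1.0]]}
side {'fx': 349.72, 'fy': 349.72, 'cx': 255.639, 'cy': 193.625, 'view': [[-0.986, -0.166, -0.005, 536.118], [0.116, -0.713, 0.692, -187.454], [-0.119, 0.681, 0.722, -1216.237], [0.0, 0.0, 0.0, 1.0]]}
```

View pics/top0.png

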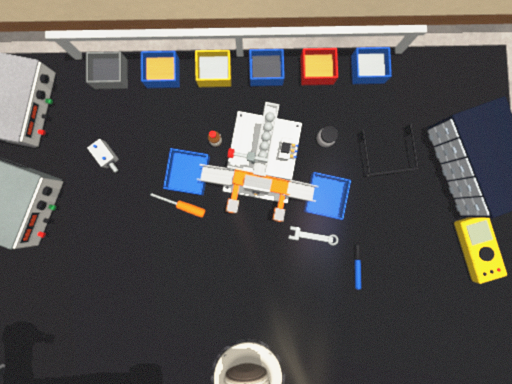

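View pics/side0.png

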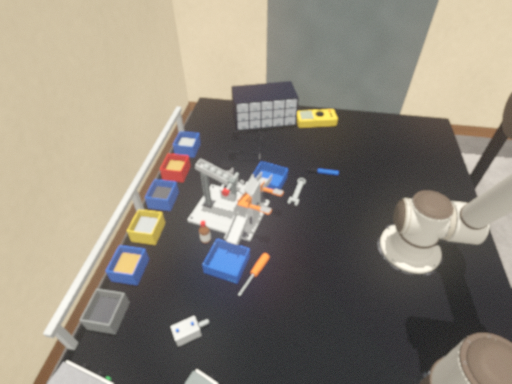

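Top view: rig in the centre, with finger tabs at about (233,207) left and (279,215) right, the knob at (231,153), and trays at (187,172) and (328,195). The side view agrees. Next I measure with depth.

```bash
python3 - <<'E'
from h import *
for n,boxes in(('top',{'tabL':(224,196,242,215),'tabR':(270,204,289,224),'knob':(225,146,238,160)}),('side',{'tabs':(235,180,290,220),'knob':(215,180,240,200)})):
    z=np.load(n+'0.npz'); P=pts(z['d'],z); im=z['im']; hsv=cv2.cvtColor(im,cv2.COLOR_BGR2HSV)
    for k,(a,b,c,d) in boxes.items():
        Q=P[b:d,a:c].reshape(-1,3); H=hsv[b:d,a:c].reshape(-1,3).astype(int)
        m=(Q[:,2]>85)&(Q[:,2]<230)
        if k=='knob': m&=((H[:,0]<5)|(H[:,0]>172))&(H[:,1]>140)
        print(n,k,m.sum(),np.median(Q[m],0).round(1),Q[m].min(0).round(),Q[m].max(0).round())
    u=pts(z['d'],z)
    big=[cv2.resize(im[90:240,150:360],None,fx=3.8,fy=3.8,interpolation=2)] if n=='top' else [cv2.resize(im[140:290,180:310],None,fx=4,fy=4,interpolation=2)]
    cv2.imwrite(f'pics/{n}0c.png',big[0])
# blue trays & white plate from top
z=np.load('top0.npz');P=pts(z['d'],z);hsv=cv2.cvtColor(z['im'],cv2.COLOR_BGR2HSV)
m=cv2.inRange(hsv,(100,120,80),(125,255,255)); m[:130]=0; m[:,:155]=0;m[:,355:]=0
n,l,st,ce=cv2.connectedComponentsWithStats(m)
for i in range(1,n):
    if st[i,4]>300: print('tray',ce[i],st[i],np.median(P[l==i],0).round(1),cv2.minAreaRect(np.argwhere(l==i)[:,::-1].astype(np.float32)))
Q=P[100:205,220:305].reshape(-1,3); 
E
```

```text
top tabL 157 [508.9  24.9 140.5] [490.   9. 133.] [531.  41. 148.]
top tabR 150 [ 481.7 -101.3   99.7] [ 462. -116.   91.] [507. -84. 108.]
top knob 44 [636.   24.6 206.7] [627.  18. 198.] [649.  31. 211.]
side tabs 921 [562.4 -28.8 138.6] [ 463. -166.   85.] [621.  53. 205.]
side knob 17 [636.3  31.3 205.4] [630.  24. 197.] [644.  35. 212.]
tray [184.79584352 171.12530562] [ 163  148   47   47 1636] [616.6 175.1   4.1] ((185.98646545410156, 171.08106994628906), (41.75733947753906, 42.90813446044922), 9.462323188781738)
tray [328.8784389  195.60460653] [ 304  172   48   48 1563] [ 529.1 -261.9    4. ] ((327.4038391113281, 195.4807586669922), (40.59604263305664, 41.96885299682617), 11.309932708740234)
```

View pics/top0c.png

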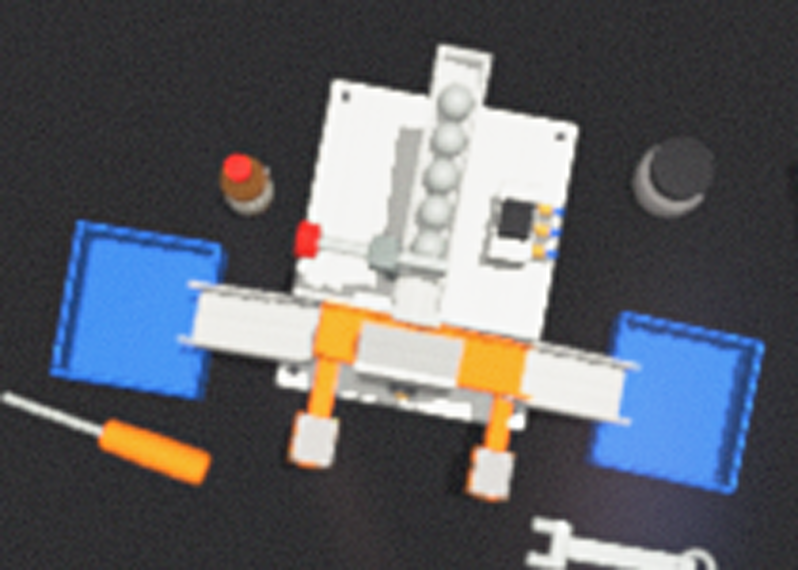

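Left tab stands at z≈140 and the right at z≈100, so the gate leans right and I press the left tab. The rig origin is about (576,-44) with yaw ≈ -0.205.

```bash
cat >> h.py <<'E'
from scipy.spatial.transform import Rotation as R
O=np.array([575.9,-43.7]); YAW=-0.205
def goal(rx,ry,z):
    "rig x,y,z -> shift in tool axes (m), turn"
    s=sensors.read_state(); M=R.from_rotvec(s['ee_rot']).as_matrix()
    c,n=np.cos(YAW),np.sin(YAW); w=np.array([*(O+[c*rx-n*ry,n*rx+c*ry]),z])
    t=np.arctan2(M[1,0],M[0,0])-YAW
    print('t',round(float(s['t']),2),'pos',s['position'].round(1),'goal',w.round(1),'shift',(M.T@(w-s['position'])/1000).round(4),'turn',round(t,3),'F',s['force'].round(1))
def rig(P):
    c,n=np.cos(YAW),np.sin(YAW); d=P[...,:2]-O
    return np.concatenate([np.stack([c*d[...,0]+n*d[...,1],-n*d[...,0]+c*d[...,1]],-1),P[...,2:]],-1)
E
python3 - <<'E'
from h import *
goal(-84,62,180)
z=np.load('top0.npz');P=rig(pts(z['d'],z))
for b,(a0,a1,b0,b1) in {'near track':(30,80,-20,20),'track':(-10,210,-25,25),'plate':(-60,0,-40,40),'knob':(35,65,70,95)}.items():
    m=(P[...,0]>a0)&(P[...,0]<a1)&(P[...,1]>b0)&(P[...,1]<b1)&(P[...,2]<400); print(b,P[m][:,2].max().round(), P[m][P[m][:,2]>185].mean(0).round(1))
E
```

```text
t 0.1 pos [153.8 605.3 230.4] goal [506.3  34.1 180. ] shift [0.4824 0.4666 0.0513] turn -0.044 F [-0.7 -0.1  0.8]
near track 212.0 [ 54.9   1.8 196.3]
track 223.0 [120.7  -0.8 200.3]
plate 189.0 [ -1.5   2.  186.3]
knob 211.0 [ 46.6  77.5 205.8]
```

Emit:
{"name": "drive_tool", "arguments": {
  "rows": [
    [0.04,0.04,0,-0.01,0],
    [0.08,0.08,0,-0.02,0],
    [0.12,0.12,0,-0.03,0],
    [0.16,0.155,0,-0.044,0],
    [0.2,0.195,0,-0.044,0],
    [0.24,0.235,0,-0.044,0],
    [0.28,0.27,0,-0.044,0],
    [0.32,0.31,0,-0.044,0],
    [0.36,0.35,0,-0.044,0],
    [0.4,0.39,0,-0.044,0]
  ]
}}

```text
t: 1.1
position: [415.4, 177.5, 231.0]
ee_rot: [3.123, -0.32, -0.0]
force: [0.8, 0.4, -0.5]
finger_gap: -0.1
```

```bash
python3 - <<'E'
from h import *
goal(-84,62,180)
E
```

```text
t 1.1 pos [415.4 177.5 231. ] goal [506.3  34.1 180. ] shift [0.1181 0.1218 0.0513] turn 0.001 F [ 0.8  0.4 -0.5]
```

Emit:
{"name": "drive_tool", "arguments": {
  "rows": [
    [0.03,0.03,0,0,0],
    [0.06,0.06,0,0,0],
    [0.09,0.09,0,0,0],
    [0.118,0.122,0,0,0],
    [0.118,0.122,0,0,0],
    [0.118,0.122,0.03,0,0],
    [0.118,0.122,0.05,0,0],
    [0.118,0.122,0.05,0,0]
  ]
}}

```text
t: 1.9
position: [503.6, 33.5, 178.2]
ee_rot: [3.121, -0.321, -0.011]
force: [-0.4, 0.0, -0.5]
finger_gap: 0.1
```

```bash
python3 - <<'E'
from h import *
goal(-84,62,180); goal(-84,70,110)
im,d,p=grab('top'); a=im[90:240,150:360]
im2,d,p=grab('wrist'); 
cv2.imwrite('pics/chk.png',np.hstack([cv2.resize(a,(420,300)),cv2.resize(im2,(376,300))]))
E
```

```text
t 1.9 pos [503.6  33.5 178.2] goal [506.3  34.1 180. ] shift [ 0.0024 -0.0012 -0.0018] turn -0.0 F [-0.4  0.  -0.5]
t 1.9 pos [503.6  33.5 178.2] goal [507.9  41.9 110. ] shift [ 0.0029 -0.0095  0.0682] turn -0.0 F [-0.4  0.  -0.5]
```

View pics/chk.png

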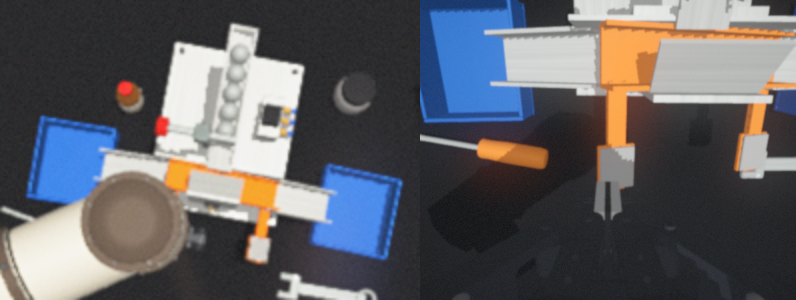

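Wrist view: the shut fingertips at about (607,183) stand over the left tab (598–635, 145–188). I check by projecting before pressing.

```bash
python3 - <<'E'
from h import *
s=sensors.read_state(); M=R.from_rotvec(s['ee_rot']).as_matrix()
im,d,p=grab('wrist'); print({k:np.round(v,2).tolist() for k,v in p.items()})
T=np.array(p['T_tool_cam'])
v,u=np.indices(d.shape); C=np.stack([(u-p['cx'])/p['fx']*d,-(v-p['cy'])/p['fy']*d,-d,np.ones_like(d)],-1)
W=(C@T.T)[...,:3]@M.T+s['position']
m=(d>0)&(W[...,2]>128)&(W[...,2]<152)&(im.std(-1)<12)&(im.mean(-1)>90); r=rig(W)
m&=(r[...,0]<-55)&(r[...,0]>-110)&(abs(r[...,1]-54)<30)
print(m.sum(),np.median(r[m],0),np.percentile(r[m],[3,97],axis=0).round(1))
E
```

```text
{'fx': 338.32, 'fy': 338.32, 'cx': 255.39, 'cy': 188.29, 'T_tool_cam': [[0.0, 0.96, 0.28, 71.3], [1.0, -0.0, 0.0, -0.7], [0.0, 0.28, -0.96, -143.07], [0.0, 0.0, 0.0, 1.0]]}
2036 [-81.12882174  53.42772688 141.6218688 ] [[-97.1  42.1 137.8]
 [-68.6  66.9 146. ]]
```

Emit:
{"name": "drive_tool", "arguments": {
  "rows": [
    [0.002,0,0.02,0,0],
    [0.002,0,0.035,0,0],
    [0.002,-0.002,0.042,0,0],
    [0.002,-0.004,0.049,0,0],
    [0.002,-0.006,0.056,0,0],
    [0.002,-0.008,0.062,0,0],
    [0.002,-0.009,0.067,0,0],
    [0.002,-0.01,0.072,0,0],
    [0.002,-0.01,0.072,0,0]
  ]
}}

```text
t: 2.95
position: [510.3, 43.6, 109.5]
ee_rot: [3.123, -0.319, -0.0]
force: [-0.1, -0.1, -0.7]
finger_gap: 0.1
```

Emit:
{"name": "drive_tool", "arguments": {
  "rows": [
    [0,0,-0.03,0,0],
    [0,0,-0.07,0,0],
    [0,0,-0.11,0,0],
    [0,-0.03,-0.13,0,0],
    [0,-0.08,-0.13,0,0],
    [0,-0.08,-0.13,0,0]
  ]
}}

```text
t: 3.55
position: [528.0, 126.1, 240.4]
ee_rot: [-3.126, 0.313, -0.005]
force: [-0.2, 0.3, -0.4]
finger_gap: -0.4
```

```bash
python3 - <<'E'
from h import *
im,d,p=grab('top'); r=rig(pts(d,p))
for sg in(1,-1):
    m=(abs(r[...,0]+82)<14)&(abs(r[...,1]-sg*65)<20)&(r[...,2]>85)&(r[...,2]<160); print(sg,m.sum(),np.median(r[m],0).round(1) if m.any() else '')
goal(50,135,235); goal(50,135,190)
im2,_,_=grab('wrist'); cv2.imwrite('pics/chk2.png',np.hstack([cv2.resize(im[90:240,150:360],(420,300)),cv2.resize(im2,(376,300))]))
E
```

```text
1 95 [-81.7  71.8 101.3]
-1 100 [-82.1 -57.5 141.2]
t 3.6 pos [526.9 124.3 239.6] goal [652.3  78.3 235. ] shift [0.1321 0.02   0.0047] turn 0.004 F [-0.9 -0.3 -0.4]
t 3.6 pos [526.9 124.3 239.6] goal [652.3  78.3 190. ] shift [0.1321 0.02   0.0497] turn 0.004 F [-0.9 -0.3 -0.4]
```

View pics/chk2.png

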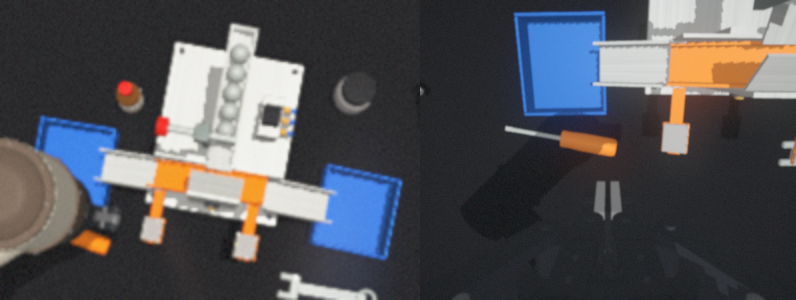

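Gate is over: left tab z 101, right 141, feed stop still shut. Next is the knob.

Emit:
{"name": "drive_tool", "arguments": {
  "rows": [
    [0.04,0.005,0,0,0],
    [0.08,0.01,0,0,0],
    [0.11,0.015,0,0,0],
    [0.13,0.02,0,0,0],
    [0.13,0.02,0.03,0,0],
    [0.13,0.02,0.05,0,0],
    [0.13,0.02,0.05,0,0]
  ]
}}

```text
t: 4.35
position: [647.3, 75.3, 185.1]
ee_rot: [3.12, -0.32, -0.014]
force: [-0.8, -0.3, -0.0]
finger_gap: -0.0
```

```bash
python3 - <<'E'
from h import *
s=sensors.read_state(); M=R.from_rotvec(s['ee_rot']).as_matrix()
im,d,p=grab('wrist'); T=np.array(p['T_tool_cam'])
v,u=np.indices(d.shape); C=np.stack([(u-p['cx'])/p['fx']*d,-(v-p['cy'])/p['fy']*d,-d,np.ones_like(d)],-1)
r=rig((C@T.T)[...,:3]@M.T+s['position']); h=cv2.cvtColor(im,cv2.COLOR_BGR2HSV)
m=((h[...,0]<6)|(h[...,0]>172))&(h[...,1]>140)&(r[...,2]>170)&(r[...,2]<225)&(d>0)
print('knob',m.sum(),np.percentile(r[m],[2,50,98],axis=0).round(1),'tcp',rig(s['position']).round(1))
goal(48,103.5,190); goal(48,64,190)
cv2.imwrite('pics/w3.png',im)
E
```

```text
knob 2627 [[ 37.7  73.9 191.3]
 [ 50.6  82.4 206.8]
 [ 59.   86.8 210.8]] tcp [ 45.7 131.1 185.1]
t 4.4 pos [648.7  75.7 187.6] goal [644.   47.9 190. ] shift [ 0.001   0.0283 -0.0022] turn 0.002 F [ 0.2 -0.5  0.6]
t 4.4 pos [648.7  75.7 187.6] goal [635.9   9.2 190. ] shift [ 0.0009  0.0678 -0.0021] turn 0.002 F [ 0.2 -0.5  0.6]
```

View pics/w3.png

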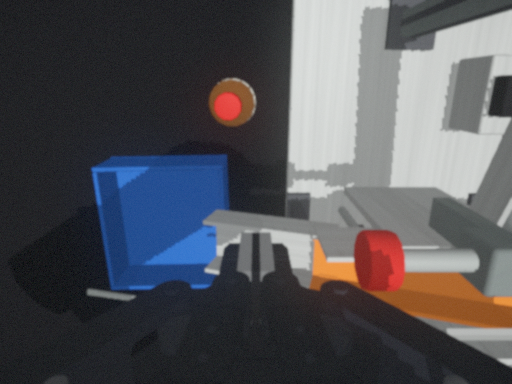

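Emit:
{"name": "drive_tool", "arguments": {
  "rows": [
    [0.003,0.012,-0.001,0,0],
    [0.003,0.024,-0.001,0,0],
    [0.003,0.03,-0.001,0,0],
    [0.003,0.036,-0.001,0,0],
    [0.003,0.043,-0.001,0,0],
    [0.003,0.05,-0.001,0,0],
    [0.003,0.056,-0.001,0,0],
    [0.003,0.062,-0.001,0,0],
    [0.003,0.067,-0.001,0,0],
    [0.003,0.067,-0.001,0,0]
  ]
}}

```text
t: 5.4
position: [638.6, 10.3, 189.1]
ee_rot: [3.123, -0.319, -0.004]
force: [0.7, 4.6, 1.8]
finger_gap: -0.1
```

```bash
cat > k.py <<'E'
from h import *
s=sensors.read_state(); M=R.from_rotvec(s['ee_rot']).as_matrix()
im,d,p=grab('wrist'); T=np.array(p['T_tool_cam'])
v,u=np.indices(d.shape); C=np.stack([(u-p['cx'])/p['fx']*d,-(v-p['cy'])/p['fy']*d,-d,np.ones_like(d)],-1)
r=rig((C@T.T)[...,:3]@M.T+s['position']); h=cv2.cvtColor(im,cv2.COLOR_BGR2HSV)
m=((h[...,0]<6)|(h[...,0]>172))&(h[...,1]>140)&(r[...,2]>170)&(r[...,2]<225)&(d>0)
print('knob',m.sum(),np.percentile(r[m],[2,50,98],axis=0).round(1),'tcp',rig(s['position']).round(1),s['force'].round(1))
E
python3 k.py
```

```text
knob 1483 [[ 43.2  39.6 195.8]
 [ 54.1  45.4 207.5]
 [ 59.   52.6 211.1]] tcp [ 50.4  65.6 189.1] [0.7 4.6 1.8]
```

About 34 mm in; I press a little more until the stop shows in the force, then back off.

Emit:
{"name": "drive_tool", "arguments": {
  "rows": [
    [0,0.002,0,0,0],
    [0,0.004,0,0,0],
    [0,0.004,0,0,0]
  ]
}}

```text
t: 5.75
position: [638.6, 10.2, 189.2]
ee_rot: [-3.122, 0.317, 0.0]
force: [0.2, 13.4, 3.2]
finger_gap: 0.4
```

Emit:
{"name": "drive_tool", "arguments": {
  "rows": [
    [0,-0.02,0,0,0],
    [0,-0.05,0,0,0],
    [0,-0.08,-0.02,0,0],
    [0,-0.12,-0.06,0,0],
    [0,-0.16,-0.06,0,0],
    [-0.05,-0.2,-0.06,0,0],
    [-0.1,-0.24,-0.06,0,0],
    [-0.14,-0.28,-0.06,0,0],
    [-0.18,-0.31,-0.06,0,0],
    [-0.2,-0.34,-0.06,0,0]
  ]
}}

```text
t: 6.75
position: [519.0, 366.1, 250.0]
ee_rot: [-3.124, 0.318, 0.002]
force: [1.0, 0.2, 0.4]
finger_gap: 0.1
```

Emit:
{"name": "drive_tool", "arguments": {
  "rows": [
    [0,0,0,0,0],
    [0,0,0,0,0],
    [0,0,0,0,0],
    [0,0,0,0,0],
    [0,0,0,0,0],
    [0,0,0,0,0],
    [0,0,0,0,0],
    [0,0,0,0,0],
    [0,0,0,0,0],
    [0,0,0,0,0]
  ]
}}

```text
t: 7.75
position: [519.0, 366.1, 250.0]
ee_rot: [-3.124, 0.318, 0.002]
force: [-0.1, -0.2, 0.7]
finger_gap: -0.2
```

Emit:
{"name": "drive_tool", "arguments": {
  "rows": [
    [0,0,0,0,0],
    [0,0,0,0,0],
    [0,0,0,0,0],
    [0,0,0,0,0],
    [0,0,0,0,0],
    [0,0,0,0,0],
    [0,0,0,0,0],
    [0,0,0,0,0],
    [0,0,0,0,0],
    [0,0,0,0,0]
  ]
}}

```text
t: 8.75
position: [519.0, 366.1, 250.0]
ee_rot: [-3.124, 0.318, 0.002]
force: [0.4, 0.5, -0.3]
finger_gap: 0.5
```

Emit:
{"name": "drive_tool", "arguments": {
  "rows": [
    [0,0,0,0,0],
    [0,0,0,0,0],
    [0,0,0,0,0],
    [0,0,0,0,0],
    [0,0,0,0,0],
    [0,0,0,0,0],
    [0,0,0,0,0],
    [0,0,0,0,0],
    [0,0,0,0,0],
    [0,0,0,0,0]
  ]
}}

```text
t: 9.75
position: [519.0, 366.1, 250.0]
ee_rot: [-3.124, 0.318, 0.002]
force: [-0.1, 0.3, 0.5]
finger_gap: -0.2
```

Emit:
{"name": "drive_tool", "arguments": {
  "rows": [
    [0,0,0,0,0],
    [0,0,0,0,0],
    [0,0,0,0,0],
    [0,0,0,0,0],
    [0,0,0,0,0],
    [0,0,0,0,0],
    [0,0,0,0,0],
    [0,0,0,0,0],
    [0,0,0,0,0],
    [0,0,0,0,0]
  ]
}}

```text
t: 10.75
position: [519.0, 366.1, 250.0]
ee_rot: [-3.124, 0.318, 0.002]
force: [0.3, 0.1, 0.4]
finger_gap: -0.3
```

```bash
python3 - <<'E'
from h import *
im,d,p=grab('top'); r=rig(pts(d,p)); h=cv2.cvtColor(im,cv2.COLOR_BGR2HSV)
for sg in(1,-1):
    m=(abs(r[...,0]+82)<14)&(abs(r[...,1]-sg*65)<20)&(r[...,2]>85)&(r[...,2]<160); print(sg,m.sum(),np.median(r[m],0).round(1) if m.any() else '')
m=((h[...,0]<6)|(h[...,0]>172))&(h[...,1]>140)&(r[...,2]>185)&(r[...,2]<225)&(abs(r[...,1]-60)<50); print('knob',np.median(r[m],0).round(1))
b=cv2.inRange(h,(100,120,80),(125,255,255)); b[:130]=0; b[:,:155]=0;b[:,355:]=0
n,l,st,ce=cv2.connectedComponentsWithStats(b)
print([st[i] for i in range(1,n) if st[i,4]>200])
s=sensors.read_state(); print(s['t'],s['position'])
cv2.imwrite('pics/end.png',cv2.resize(im[90:240,150:360],None,fx=3.8,fy=3.8,interpolation=2))
E
```

```text
1 94 [-82.3  72.2 100.9]
-1 101 [-82.  -57.7 141.3]
knob [ 45.7  44.7 207. ]
[array([ 163,  148,   47,   48, 1331], dtype=int32), array([ 305,  172,   47,   48, 1568], dtype=int32)]
10.8 [519.0268473  366.10473952 249.99971226]
```

View pics/end.png

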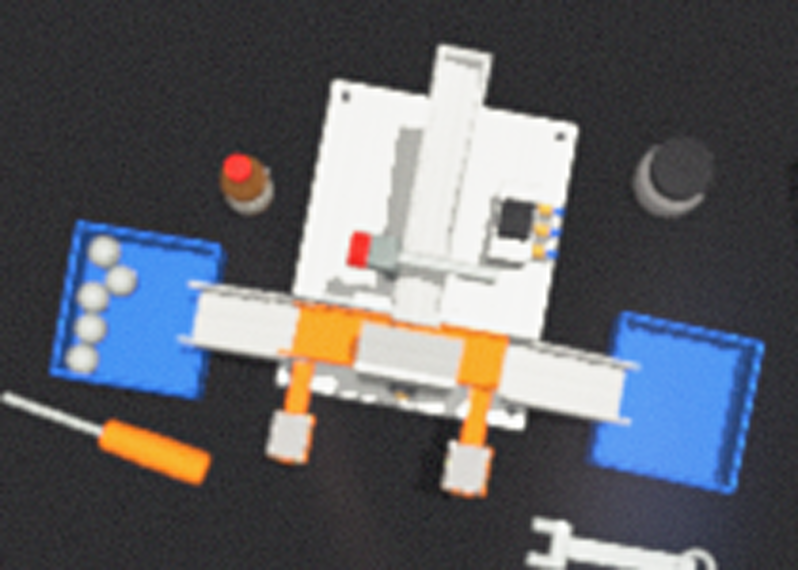

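All five balls are in the left tray, at crop positions from about (103,250) down to (82,358). The trays have not moved, the knob is in and the gate is over. I wait once more and check that nothing moves.

Emit:
{"name": "drive_tool", "arguments": {
  "rows": [
    [0,0,0,0,0],
    [0,0,0,0,0],
    [0,0,0,0,0],
    [0,0,0,0,0],
    [0,0,0,0,0],
    [0,0,0,0,0],
    [0,0,0,0,0],
    [0,0,0,0,0],
    [0,0,0,0,0],
    [0,0,0,0,0]
  ]
}}

```text
t: 11.8
position: [519.0, 366.1, 250.0]
ee_rot: [-3.124, 0.317, 0.002]
force: [0.5, 0.4, -0.2]
finger_gap: 0.2
```

```bash
python3 - <<'E'
from h import *
a=grab('top')[0]; 
for _ in range(10): b=grab('top')[0]
s=np.s_[145:200,160:215]
f=lambda x:cv2.GaussianBlur(x[s].astype(np.float32),(5,5),0)
x=np.abs(f(a)-f(b)).max(); print('diff',x)
if x<25: print(robot.sign_off())
E
```

```text
diff 4.203125
the job is handed in; nothing more can be done
None
```

The job is done and handed in at about 12 s of the 45 s allowed; the hand-in reports no verdict. The gate started leaning right, so I pressed the raised left tab down with the shut fingertips and it toppled over to the left chute. I then pushed the red knob in, where the force rose to about 13 N at its end stop, and backed the arm well clear.

- **Gate:** the left tab is at 101 mm and the right tab at 141 mm, so it lies fully over.
- **Feed stop:** it was still shut when the gate went over. The close camera showed about 34 mm of knob travel at the end of the push. The top camera's last look gave about 33 mm, still above the 30 mm needed.
- **Balls:** all five lie in the left tray. Pictures about 0.5 s apart showed no movement.
- **Trays and other things:** both trays show no shift. The oil bottle, jar, screwdriver and spanner look unmoved; I did not re-check the glasses, marker or air cylinder, but the arm did not go near them.

None of the checks failed.

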